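# Hold the spring clip open over the glaze card

## Robot

A 6-joint arm with a two-finger parallel gripper is mounted at the origin on a cart in front of the work surface, level with it; the furniture and walls round the work are solid. World frame = base frame: x ahead of the robot, y to its left, z up, the work surface at z = 0. Lengths are in mm, angles in rad, forces in N, time in s.
With the tool pointing down it reaches from about 350 to 975 mm from the base axis. Payload 7.1 kg.
Tool frame: the origin (TCP) lies midway between the tips of the shut fingers; the grasp point (between the pads) lies ctrl.grip_point_offset behind it (ctrl.grip_point_offset is the distance from the TCP to the grasp point, in mm); z points along the fingers, y is the line along which they close (so a half turn about z gives the same grasp; the last joint's range is limited). The gripper opens to 88 mm and grips with 3 to 60 N. Pads are 20 mm wide; open, the fingers measure 115 mm over their backs; the gripper's body (75 mm by 178 mm) begins 61 mm behind the grasp point.
Start: joints at [-1.278, 0.423, 1.63, -0, 1.089, -0.019], TCP at [191.75, -594.842, 222.675] pointing down, gripper open.
Joint ranges: [-3, 3], [-0.9, 2.11], [0.09, 2.58], [-1.31, 4.45], [0.11, 2.69], [-2.54, 2.54]. Speed limits (rad/s): [2.39, 2.39, 3.01, 3.14, 3.14, 3.14].

## Interface

Orientations are given as a rotation vector (axis times angle).
In Python, from workcell import ctrl gives the robot as it stands.
- The arm moves only by the tool apply_moves, never from a script. Its argument "targets" is a list of rows, each an object of numbers: "tx", "ty", "tz": the shift along the world's x, y, z in m; "spin": the turn about the world's z in degrees. In form: [{"tx": .., "ty": .., "tz": .., "spin": ..}, ...]. A call has exactly 8 rows; each row is the pose to reach, as a shift and turn from the pose commanded when the call began; what a row does not reach only later rows make up. A row lasts 1/10 s, in which the tool goes at most 50 mm and 8.59 degrees, less where a joint would pass 70% of its speed; a pose out of reach is approached as far as the arm can. A call with a gripper value outside its range is refused whole. "gripper" is the closure, from -1 (fully open) to 1 (shut), set as the call begins (left out, the last holds). The fingers move at their own pace and stop on an object; the grip force is fixed at half the most. Time passes only in rows, so rows that repeat a pose let the fingers close, or fill a call up. It gives the time, the measured TCP pose, the force, the opening and the grip force at its end, in the units of the state.
- ctrl.get_obs(): the state, without advancing time (a new reading comes with each control period).
- ctrl.get_image(name): name is "side" or "top" or "wrist"; returns the picture (420x560x3 uint8, red, green, blue); there is no depth.
- ctrl.get_calibration(name): a dict with "fov_y" (degrees; the focal length in pixels is half the picture's height over the tangent of half this angle, whatever the lens; pixels are square), "cx", "cy" (the principal point, pixels), "rvec" (rotation vector, rad) and "tvec" (3), from world to camera coordinates, as OpenCV has them. Camera axes: x right, y down, z forward; pixel columns grow to the right and rows downward; lengths in mm; the calibration is good to about 2 mm. A picture is of the moment at which its call begins: read the wrist's pose just before it. get_calibration takes no time and is no camera call; for the wrist camera it gives the pose at the moment of the call.
- ctrl.close_job(): hands the job in; it is judged then, once.
Trained networks look in the newest picture that a camera, given by its name, has taken for a name from the list of things; names that differ only in an ending like _2 or _b are one class to them, and where a whole thing is asked for, a point or a joint stands for the part that bears it (a point fixed in the world has none). Each returns a list of dicts, best first, with "score" (0 to 1); they miss things now and then, are a little off and sometimes report something else, mostly with a low value. They report only what shows in the picture. A call takes as long as a camera call. They do not tell look-alikes from the thing itself.
- ctrl.outline_of(name, camera): "pixels" (420x560 bool, what is visible of it) and "box" ([left, top, right, bottom] in pixels, round what is visible of it).
- ctrl.pinpoint(name, camera): "uv" ([column, row] in pixels: a listed point, or the origin of a listed thing).
The state is a dict: "t": time; "qpos": joint angles; "qvel": joint speeds; "joint_torque": joint torques, N m; "ee_pos": TCP position; "orientation": TCP orientation; "ft_force": force on the tool from outside, world axes, zero at the start; "moment": the same for the moment, N m; "width": finger opening in mm; "grasp_force": force on a finger pad.
Only numpy, scipy, OpenCV 4.12 (cv2) and the standard library are available. Lean on these libraries where they do the work, as an engineer would, in place of code of your own. Each camera call takes 0.05 s, during which the arm holds its last target. There are 200 camera calls.

## Task

The glaze-sample card has fallen on its back with its clay foot: stand it up on its foot again and let go of it. Then take the spring clip off the front wall of the recipe-card box by squeezing its handles, and bring it down, held squeezed fully open, over the middle of the card's top edge, square to the card, one jaw well down on each side, so that a new note could be slipped in. Finish while holding it there, gaping and touching neither card nor box, and leave the jars, the tape and the test tiles where they are.

Things in the scene. Friction and masses are not known exactly. Their poses are not given: they have to be found in the camera images.
- card_stand: Loose, 0.2 kg: clay foot 60 (x) x 56 (y) x 22 (z) mm, in its slot a board 4 mm thick (x), 54 wide (y), patches on its -x face. Origin: centre of the foot's underside, z up the card. At first it lies on its back: z level, away from the robot, origin 30 mm up, foot on its 56 x 22 mm side, board floating 30 mm up. Tipped up over 30 degrees on the foot's lower edge below the origin, it drops upright.
- card_top (a point): Middle of the card's top edge, 112 mm up the z axis of card_stand; axes as card_stand (x through the board, y along the edge).
- card_box: Open wooden recipe-card box, fixed, 120 (x) x 105 (y) x 60 (z) mm, walls 5 mm; origin: centre of its underside. The front wall (-x side) runs along y, its middle plane 57.5 mm from the origin, free on both sides; cards up to 90 mm tall stand inside from 20 mm behind the origin on.
- clip: Loose steel spring clip, 46 g, 28 mm wide: two halves on a pin. Origin: middle of the pin; y along the pin, z from jaws to handles, x across; stays midway between the halves. At first astride the box's front wall, handles up, pin 65 mm up. The handles form a V; their ends, 6 mm bars along y, are widest: centres 36 mm above the pin, 50 mm over all; at the stop 42 mm above, 20 mm over all.
- clip_half_a (a joint): Turn of each half of the clip (both turn alike): -0.08 jaws shut, 0 jaws 5 mm apart as on the wall, 0.38 handles squeezed to the stop, jaws fully open. Squeezing the handle ends along x takes about 3 N at first, 6 N at the stop; let go, it snaps shut.
- clip_tip_a (a point): Middle of the inner face of the lip (5 mm bar along y) of the jaw on the clip's +x side: 33 mm below the pin at the start, 29 mm below it when fully open, the gap to the other lip then 29 mm. A 4 mm edge can enter between the jaws to 5 mm below the pin.
- clip_tip_b (a point): The same for the jaw on the clip's -x side.
- glaze_jar: Bystander: glaze jar with white screw lid, 52 x 52 x 69 mm, upright; origin centre of its underside.
- tape_roll: Bystander: roll of masking tape lying flat, 96 x 95 x 25 mm; origin centre of its underside.
- tile_green: Bystander: green glazed test tile, 42 x 42 x 7 mm, lying flat; origin centre of its underside.
- tile_red: Bystander: red-brown glazed test tile, 42 x 42 x 7 mm, lying flat; origin centre of its underside.
There are look-alikes about, which are no part of the job. What is shaped like the clip but purple or yellow is not meant.

How it is judged (in metres and radians):
On the way, in this order (a step that is already met when the one before it is completed fails the run):
1. the card stand is upright on its foot on the work surface, released and at rest (angle between card_stand's own z axis and vertical below 0.1 rad and height (world z) of card_stand below 0.006 m and linear speed of card_stand below 0.02 m/s and contact force between the fingers and card_stand below 0.2 N), for 0.3 s.
2. the clip is off the box, held in the fingers with its jaws spread (contact force between the fingers and clip above 1 N and contact force between clip and card_box below 0.1 N and height (world z) of clip above 0.1 m and value of joint clip_half_a above 0.3 rad), for 0.2 s.
At the end, for the whole second after the job is handed in: Stand upright on the surface (0.1 rad), at rest, not touched; clip held by the fingers, still, halves turned over 0.32 rad, pin along the card edge (0.3 rad), within 18 mm of its middle; a lip on each side of the board, 5 mm or more below its edge and 1 mm clear; clip touches no stand or box (all of step 1 and value of joint clip_half_a above 0.32 rad and contact force between the fingers and clip above 2 N and contact force between each of clip, the arm and card_stand below 0.2 N and contact force between clip and card_box below 0.1 N and z of each of clip_tip_a, clip_tip_b in the frame of card_top below -0.005 m and ((x of clip_tip_a in the frame of card_top above 0.003 m and x of clip_tip_b in the frame of card_top below -0.003 m) or (x of clip_tip_a in the frame of card_top below -0.003 m and x of clip_tip_b in the frame of card_top above 0.003 m)) and y of clip in the frame of card_top between -0.018 and 0.018 m and z of clip in the frame of card_top above 0.004 m and angle between the y axis of clip and the y axis of card_stand, either way round below 0.3 rad and linear speed of clip below 0.03 m/s); the arm keeps its last pose, push and grip.
It fails at once if the jar, the tape or a tile is moved by more than 30 mm (distance of any of glaze_jar, tape_roll, tile_green, tile_red from where it was at the start of the episode above 0.03 m).
It also fails if it takes over 61 s, if anything falls off the work surface, if the arm or the gripper's body presses on something with over 40 N, if the wrist force passes 120 N, or if a joint passes its speed limit or range.

## Working session

There is one attempt and no reset: what is moved stays moved. The work goes in short steps, Python scripts to look and compute and a tool call to move; the robot and the scene stay as the last step left them, time stands still between calls to the robot, and variables do not carry over. Pictures are saved under pics/ and viewed, at most 10 in all, crops included, and the job is handed in when it is done.

Besides the shell and the picture viewer there is one more tool, called after ">>>" in YAML: its name, and indented under it one key for each argument. apply_moves: Moves the arm, as the interface text tells. Its arguments: {"type":"object","properties":{"targets":{"type":"array"},"gripper":{"type":"number"}},"required":["targets"]}

```bash
mkdir -p pics; cat > h.py <<'E'
import numpy as np, cv2
from workcell import ctrl
def cam(n):
    c=ctrl.get_calibration(n); f=210/np.tan(np.radians(c['fov_y'])/2)
    R=cv2.Rodrigues(np.array(c['rvec'],float))[0]; t=np.array(c['tvec'],float)
    return f,c['cx'],c['cy'],R,t
def ray(n,uv,c=None):
    f,cx,cy,R,t=c or cam(n)
    d=R.T@np.array([(uv[0]-cx)/f,(uv[1]-cy)/f,1]); return -R.T@t,d/np.linalg.norm(d)
def atz(n,uv,z,c=None):
    o,d=ray(n,uv,c); return o+d*(z-o[2])/d[2]
def tri(rs):
    A=sum(np.eye(3)-np.outer(d,d) for o,d in rs); b=sum((np.eye(3)-np.outer(d,d))@o for o,d in rs)
    p=np.linalg.solve(A,b); return p,max(np.linalg.norm((np.eye(3)-np.outer(d,d))@(p-o)) for o,d in rs)
def proj(n,p,c=None):
    f,cx,cy,R,t=c or cam(n); q=R@np.array(p,float)+t; return np.array([f*q[0]/q[2]+cx,f*q[1]/q[2]+cy])
def save(n,name,crop=None,s=1):
    im=ctrl.get_image(n)
    if crop: im=im[crop[1]:crop[3],crop[0]:crop[2]]
    cv2.imwrite('pics/'+name,cv2.resize(im[:,:,::-1],None,fx=s,fy=s,interpolation=cv2.INTER_CUBIC))
E
python3 - <<'E'
from h import *
np.set_printoptions(precision=1,suppress=True)
ims=[ctrl.get_image(n)[:,:,::-1] for n in('top','side')]
cv2.imwrite('pics/a.png',np.vstack(ims)[:, :] if 0 else cv2.resize(np.hstack(ims),(800,300)))
for n,i in zip(('top','side'),ims): cv2.imwrite(f'pics/{n}0.png',i)
print(ctrl.grip_point_offset)
for n in('top','side'):
    o=ray(n,(280,210)); print(n,*o)
    for k in('card_stand','card_top','card_box','clip','clip_tip_a','glaze_jar','tape_roll','tile_green','tile_red'):
        print(k,[(np.array(d['uv']),round(d['score'],2)) for d in ctrl.pinpoint(k,n)][:4])
print(ctrl.get_obs()['t'],ctrl.get_obs()['orientation'])
E
```

```text
18.700000000000003
top [ 418.6  -19.3 1169.8] [ 0.1 -0.  -1. ]
card_stand [(array([301. , 229.2]), 0.84), (array([183.9, 239. ]), 0.43)]
card_top [(array([296.8, 184.7]), 0.79), (array([325.9, 280.4]), 0.16)]
card_box [(array([186.9, 212.7]), 0.94), (array([183.9, 239.5]), 0.2)]
clip [(array([232.6, 185. ]), 0.8), (array([215.3, 279.5]), 0.69), (array([182. , 238.8]), 0.68), (array([234.8, 229.8]), 0.62)]
clip_tip_a [(array([233. , 230.4]), 0.64), (array([212.1, 282.9]), 0.61), (array([184.3, 233.7]), 0.6), (array([234.3, 186.2]), 0.58)]
glaze_jar [(array([358. , 216.3]), 0.75), (array([323., 281.]), 0.35)]
tape_roll [(array([325., 281.]), 0.82)]
tile_green [(array([250.2, 278. ]), 0.86)]
tile_red [(array([235.9, 145. ]), 0.52)]
side [107.2 733.5 455.1] [ 0.4 -0.8 -0.4]
card_stand [(array([321. , 202.7]), 0.92), (array([246. , 268.9]), 0.54)]
card_top [(array([268.2, 190.1]), 0.79)]
card_box [(array([219.5, 279.1]), 0.96)]
clip [(array([246.3, 252.1]), 0.91), (array([221. , 221.9]), 0.79), (array([276.8, 233.8]), 0.76)]
clip_tip_a [(array([330.6, 289.4]), 0.96), (array([248.8, 269.2]), 0.94), (array([276.8, 255.5]), 0.85), (array([274.2, 250.1]), 0.67)]
glaze_jar [(array([334.4, 191. ]), 0.63)]
tape_roll [(array([392. , 219.6]), 0.6)]
tile_green [(array([341.5, 265.6]), 0.66)]
tile_red [(array([179.2, 225.2]), 0.72)]
1.0 [ 3.1  0.5 -0. ]
```

View pics/top0.png

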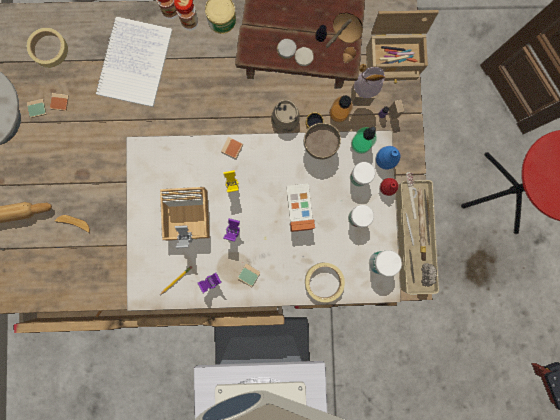

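View pics/side0.png

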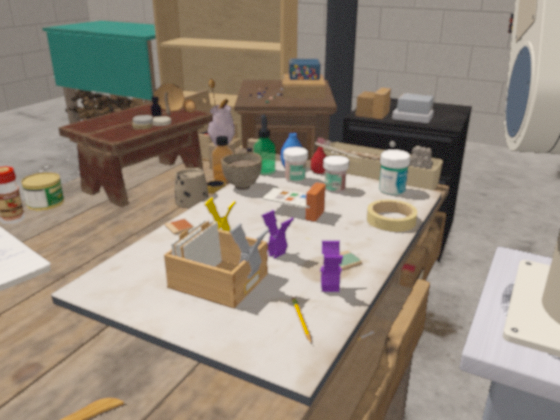

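The top view shows the grey clip at (183,238) on the box's front wall. The card stand lies with its foot at (301,225) and its card end at (298,185).

Things that could be taken for the clip:
- grey at (183,238), astride the box front wall: **this is the one**
- purple at (232,230)
- purple at (209,283)
- yellow at (231,182)

The side view shows the grey clip at (248,255) and the foot at (316,202).

```bash
python3 - <<'E'
from h import *
np.set_printoptions(precision=1,suppress=True)
C={n:cam(n) for n in('top','side')}
def t2(a,b): return tri([ray('top',a,C['top']),ray('side',b,C['side'])])
print('clip',t2((182,238.8),(246.3,252.1)))
print('cardtop',t2((296.8,184.7),(268.2,190.1)))
print('stand',t2((301,229.2),(321,202.7)))
print('box',t2((186.9,212.7),(219.5,279.1)))
print('clip z65',atz('top',(182,238.8),65), 'side',atz('side',(246.3,252.1),65))
for uv,z in(((358,216),0),((325,281),0),((296.8,184.7),30),((301,229.2),30),((186.9,212.7),0)): print(uv,atz('top',uv,z))
for n in('top','side'):
  for k in('card_stand','card_box','clip'):
    for d in ctrl.outline_of(k,n)[:4]:
        ys,xs=np.nonzero(d['pixels']); r=cv2.minAreaRect(np.c_[xs,ys].astype(np.float32))
        print(n,k,round(d['score'],2),d['box'],len(xs),r)
        if n=='top':
            z={'card_stand':45,'card_box':60,'clip':90}[k]
            print(np.array([atz('top',p,z,C['top']) for p in cv2.boxPoints(r)])[:,:2].tolist())
i=cv2.imread('pics/top0.png'); a=cv2.resize(i[170:255,150:330],None,fx=4.4,fy=4.4,interpolation=2)
j=cv2.imread('pics/side0.png');b=cv2.resize(j[165:305,150:350],None,fx=2,fy=2,interpolation=2)
b=b[:220];b=np.pad(b,((0,0),(0,a.shape[1]-b.shape[1]),(0,0)))
cv2.imwrite('pics/crop.png',np.vstack([a,b]))
E
```

```text
clip (array([461.1, 172.3,  68.2]), np.float64(2.8701959173495943))
cardtop (array([ 583.2, -102.5,   36.8]), np.float64(0.06322359879156203))
stand (array([ 473.2, -110.5,   30.3]), np.float64(2.2247240373890333))
box (array([522.4, 167.9,   0.7]), np.float64(3.3400784889692274))
clip z65 [458.7 171.5  65. ] side [466.9 168.6  65. ]
(358, 216) [ 505.8 -255.5    0. ]
(325, 281) [ 347.5 -167.     0. ]
(296.8, 184.7) [ 584.1 -103.    30. ]
(301, 229.2) [ 475.3 -109.7   30. ]
(186.9, 212.7) [525.4 169.8   0. ]
top card_stand 0.87 [286.9, 181.7, 316.2, 230.9] 1049 ((300.3360595703125, 207.19671630859375), (46.263763427734375, 24.535186767578125), 84.80557250976562)
[[581.2130715398175, -75.96372239929575], [585.1028001139136, -134.99813602817693], [473.82875618162666, -141.15734848023547], [470.11479115821055, -82.58392144381199]]
top card_box 0.63 [157.8, 186.4, 207.5, 238.9] 2264 ((185.62826538085938, 212.7312469482422), (52.07954406738281, 49.08774185180664), 85.76361083984375)
[[578.8279175979312, 224.45115852710413], [584.518070133875, 109.043359698568], [461.4334393416602, 102.1103
[... 1384 characters left out ...]
5 ((215.45001220703125, 262.6499938964844), (103.72270965576172, 76.8433609008789), 18.43494987487793)
side clip 0.92 [230.7, 222.3, 265.3, 274.5] 685 ((253.35195922851562, 245.83187866210938), (52.17633819580078, 33.01313781738281), 67.06790161132812)
side clip 0.84 [205.3, 195.2, 238.7, 233.9] 399 ((217.53851318359375, 213.19970703125), (30.064504623413086, 30.177812576293945), 10.885526657104492)
side clip 0.61 [321.2, 241.3, 343.8, 293.6] 1012 ((331.0872497558594, 265.05670166015625), (21.379226684570312, 52.502235412597656), 2.045408248901367)
side clip 0.6 [261.4, 210.4, 295.7, 259.2] 817 ((279.2400207519531, 232.67999267578125), (47.2347297668457, 29.41564178466797), 81.8698959350586)
```

View pics/crop.png

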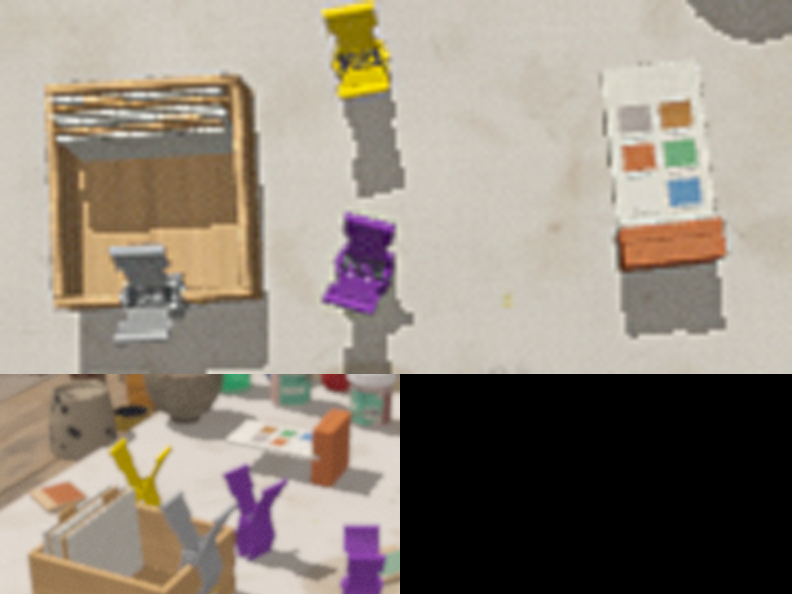

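The crop confirms the choice: the grey clip is astride the box's front wall, and the card stand lies with its patches up. Next I go above the card end.

>>> apply_moves:
  targets:
    - {"tx": 0.03, "ty": 0.04, "tz": 0.01, "spin": -2}
    - {"tx": 0.06, "ty": 0.08, "tz": 0.02, "spin": -4}
    - {"tx": 0.09, "ty": 0.12, "tz": 0.03, "spin": -6}
    - {"tx": 0.12, "ty": 0.16, "tz": 0.03, "spin": -8}
    - {"tx": 0.15, "ty": 0.2, "tz": 0.03, "spin": -10}
    - {"tx": 0.18, "ty": 0.24, "tz": 0.03, "spin": -12}
    - {"tx": 0.21, "ty": 0.28, "tz": 0.03, "spin": -14}
    - {"tx": 0.24, "ty": 0.31, "tz": 0.03, "spin": -14.5}
  gripper: -1

```text
t: 2.1
ee_pos: [432.5, -282.7, 253.0]
orientation: [3.14, 0.091, 0.0]
ft_force: [0.3, -1.3, 0.3]
width: 87.9
grasp_force: 0.0
```

>>> apply_moves:
  targets:
    - {"tx": 0.03, "ty": 0.04, "tz": 0, "spin": 0}
    - {"tx": 0.06, "ty": 0.08, "tz": 0, "spin": 0}
    - {"tx": 0.09, "ty": 0.11, "tz": 0, "spin": 0}
    - {"tx": 0.11, "ty": 0.14, "tz": 0, "spin": 0}
    - {"tx": 0.13, "ty": 0.16, "tz": 0, "spin": 0}
    - {"tx": 0.14, "ty": 0.18, "tz": 0, "spin": 0}
    - {"tx": 0.14, "ty": 0.18, "tz": 0, "spin": 0}
    - {"tx": 0.14, "ty": 0.18, "tz": 0, "spin": 0}

```text
t: 2.9
ee_pos: [571.5, -104.8, 252.5]
orientation: [3.14, 0.094, -0.001]
ft_force: [-0.1, -0.3, -1.2]
width: 87.9
grasp_force: 0.0
```

```bash
cat >> h.py <<'E'
def tool():
    o=ctrl.get_obs(); R=cv2.Rodrigues(np.array(o['orientation'],float))[0]
    return np.array(o['ee_pos']),np.degrees(np.arctan2(R[1,1],R[0,1]))%180,R[:,2],o['t'],o['width']
E
python3 - <<'E'
from h import *
np.set_printoptions(precision=1,suppress=True)
print(tool()); print(ray('wrist',(280,210)))
save('wrist','w1.png'); c=cam('wrist')
for k,z in(('card_stand',30),('card_top',30)):
    for d in ctrl.pinpoint(k,'wrist')[:3]:print(k,d,atz('wrist',d['uv'],z,c))
for d in ctrl.outline_of('card_stand','wrist')[:2]: print(d['score'],d['box'])
E
```

```text
(array([ 571.5, -104.8,  252.5]), np.float64(93.43074253591482), array([-0., -0., -1.]), 2.9, 87.91221314194894)
(array([ 654.2, -100.1,  414.2]), array([-0.3, -0. , -1. ]))
card_stand {'uv': [278.5, 253.4], 'score': 0.78} [ 473.2 -114.3   30. ]
card_top {'uv': [58.3, 200.7], 'score': 0.21} [527.3 154.3  30. ]
0.68 [253.9, 161.4, 302.4, 269.0]
```

View pics/w1.png

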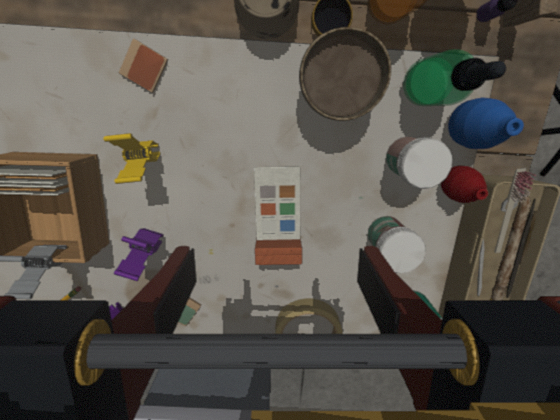

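The wrist view shows the card square to the tool: its top edge runs from about (255,168) to (299,167) and the foot spans (255..302, 240..264). I convert these pixels to positions.

```bash
python3 - <<'E'
from h import *
np.set_printoptions(precision=1,suppress=True)
im=cv2.imread('pics/w1.png')
hsv=cv2.cvtColor(im,cv2.COLOR_BGR2HSV)
for uv,z in(((255,168),32),((299,167),32),((256,240),32),((299,240),32),((255,242),60),((301.5,241),60),((255.5,264),60),((302,264),60)): print(uv,atz('wrist',uv,z))
i=cv2.resize(im[155:275,240:320],None,fx=5,fy=5,interpolation=2); cv2.imwrite('pics/w1c.png',i)
E
```

```text
(255, 168) [581.1 -81.   32. ]
(299, 167) [ 585.2 -131.9   32. ]
(256, 240) [490.8 -85.6  32. ]
(299, 240) [ 493.8 -139.    32. ]
(255, 242) [500.2 -85.7  60. ]
(301.5, 241) [ 504.5 -139.2   60. ]
(255.5, 264) [472.1 -87.4  60. ]
(302, 264) [ 475.2 -142.2   60. ]
```

View pics/w1c.png

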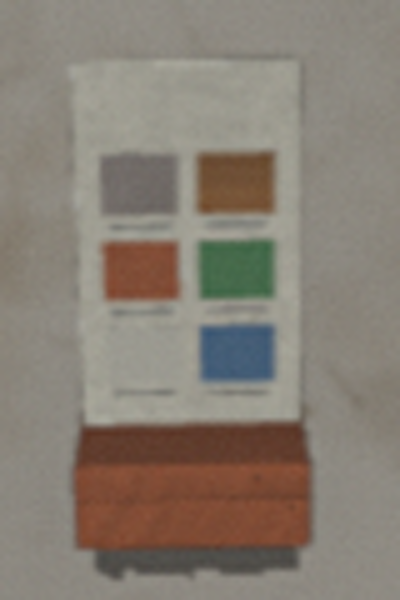

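>>> apply_moves:
  targets:
    - {"tx": 0.008, "ty": 0, "tz": -0.04, "spin": 0.5}
    - {"tx": 0.016, "ty": 0, "tz": -0.08, "spin": 0.5}
    - {"tx": 0.016, "ty": 0, "tz": -0.12, "spin": 0.5}
    - {"tx": 0.016, "ty": 0, "tz": -0.16, "spin": 0.5}
    - {"tx": 0.016, "ty": 0, "tz": -0.19, "spin": 0.5}
    - {"tx": 0.016, "ty": 0, "tz": -0.22, "spin": 0.5}
    - {"tx": 0.016, "ty": 0, "tz": -0.24, "spin": 0.5}
    - {"tx": 0.016, "ty": 0, "tz": -0.24, "spin": 0.5}

```text
t: 3.9
ee_pos: [585.3, -105.3, 10.0]
orientation: [-3.139, -0.104, 0.008]
ft_force: [-0.1, 0.1, -0.7]
width: 88.2
grasp_force: 0.0
```

>>> apply_moves:
  targets:
    - {"tx": 0, "ty": 0, "tz": 0, "spin": 0}
    - {"tx": 0, "ty": 0, "tz": 0, "spin": 0}
    - {"tx": 0, "ty": 0, "tz": 0, "spin": 0}
    - {"tx": 0, "ty": 0, "tz": 0, "spin": 0}
    - {"tx": 0, "ty": 0, "tz": 0, "spin": 0}
    - {"tx": 0, "ty": 0, "tz": 0, "spin": 0}
    - {"tx": 0, "ty": 0, "tz": 0, "spin": 0}
    - {"tx": 0, "ty": 0, "tz": 0, "spin": 0}
  gripper: 1

```text
t: 4.7
ee_pos: [588.3, -104.9, 12.9]
orientation: [3.14, 0.106, 0.002]
ft_force: [2.1, -0.5, 0.5]
width: 52.6
grasp_force: 30.0
```

>>> apply_moves:
  targets:
    - {"tx": -0.0015, "ty": 0, "tz": 0.005, "spin": 0}
    - {"tx": -0.0032, "ty": 0, "tz": 0.0095, "spin": 0}
    - {"tx": -0.005, "ty": 0, "tz": 0.014, "spin": 0}
    - {"tx": -0.007, "ty": 0, "tz": 0.0185, "spin": 0}
    - {"tx": -0.0115, "ty": -0.001, "tz": 0.027, "spin": 0}
    - {"tx": -0.0168, "ty": -0.001, "tz": 0.0355, "spin": 0}
    - {"tx": -0.023, "ty": -0.0015, "tz": 0.043, "spin": 0}
    - {"tx": -0.0296, "ty": -0.002, "tz": 0.0505, "spin": 0}

```text
t: 5.5
ee_pos: [557.4, -106.8, 63.9]
orientation: [-3.14, -0.106, 0.0]
ft_force: [0.8, -0.3, -1.1]
width: 52.4
grasp_force: 30.0
```

```bash
python3 - <<'E'
from h import *
a=ctrl.get_image('side')[120:270,200:400]; b=ctrl.get_image('wrist')[100:400,130:430]
a=cv2.resize(a,(400,300)); cv2.imwrite('pics/l1.png',np.hstack([a,b])[:,:,::-1]); print(tool())
E
```

```text
(array([ 557.35069032, -106.91845796,   64.21505065]), np.float64(93.85093177992046), array([ 2.44828635e-04, -7.33309232e-05, -9.99999967e-01]), 5.6, 52.31759281375863)
```

View pics/l1.png

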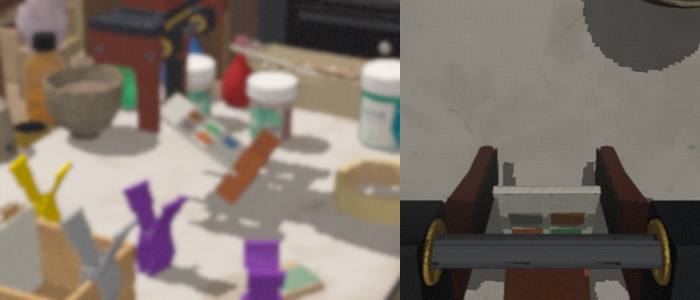

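The side view shows the foot tilted at about 35°, still pivoting on its edge. I continue the arc.

>>> apply_moves:
  targets:
    - {"tx": -0.0075, "ty": -0.0005, "tz": 0.0065, "spin": 0}
    - {"tx": -0.0152, "ty": -0.001, "tz": 0.0125, "spin": 0}
    - {"tx": -0.0235, "ty": -0.0015, "tz": 0.0178, "spin": 0}
    - {"tx": -0.0323, "ty": -0.002, "tz": 0.0223, "spin": 0}
    - {"tx": -0.0415, "ty": -0.003, "tz": 0.026, "spin": 0}
    - {"tx": -0.0509, "ty": -0.0035, "tz": 0.0289, "spin": 0}
    - {"tx": -0.0605, "ty": -0.004, "tz": 0.031, "spin": 0}
    - {"tx": -0.0703, "ty": -0.005, "tz": 0.0322, "spin": 0}

```text
t: 6.4
ee_pos: [486.9, -111.8, 95.5]
orientation: [-3.14, -0.106, 0.0]
ft_force: [0.0, -0.3, -1.6]
width: 52.7
grasp_force: 30.0
```

>>> apply_moves:
  targets:
    - {"tx": -0.006, "ty": -0.0005, "tz": 0.0002, "spin": 0}
    - {"tx": -0.012, "ty": -0.001, "tz": 0.0002, "spin": 0}
    - {"tx": -0.0185, "ty": -0.0015, "tz": 0, "spin": 0}
    - {"tx": -0.024, "ty": -0.002, "tz": -0.0005, "spin": 0}
    - {"tx": -0.0295, "ty": -0.002, "tz": -0.0013, "spin": 0}
    - {"tx": -0.0345, "ty": -0.0025, "tz": -0.0025, "spin": 0}
    - {"tx": -0.0345, "ty": -0.0025, "tz": -0.0025, "spin": 0}
    - {"tx": -0.0345, "ty": -0.0025, "tz": -0.0025, "spin": 0}

```text
t: 7.2
ee_pos: [453.3, -114.4, 92.9]
orientation: [-3.14, -0.106, 0.0]
ft_force: [0.7, 0.0, -1.4]
width: 52.7
grasp_force: 30.0
```

```bash
python3 - <<'E'
from h import *
a=ctrl.get_image('side')[120:270,200:400]; b=ctrl.get_image('wrist')[100:400,130:430]
a=cv2.resize(a,(400,300)); cv2.imwrite('pics/l2.png',np.hstack([a,b])[:,:,::-1]); print(tool())
E
```

```text
(array([ 453.34670264, -114.32807773,   92.80782393]), np.float64(93.86585020120704), array([-2.85064671e-04,  6.34524478e-05, -9.99999957e-01]), 7.3, 52.93368884643035)
```

View pics/l2.png

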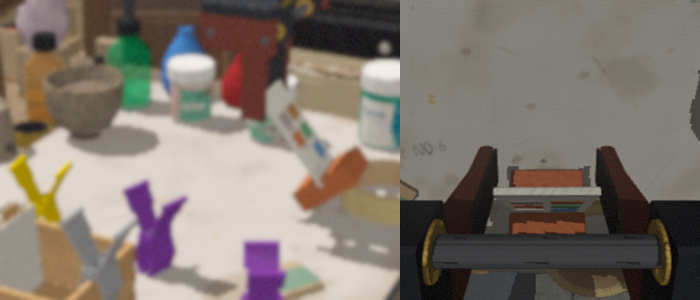

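The stand stuck in the pads at about 60°, with its pivot edge on the table. That is well past the tipping angle, so letting go drops it upright.

>>> apply_moves:
  targets:
    - {"tx": 0, "ty": 0, "tz": 0, "spin": 0}
    - {"tx": 0, "ty": 0, "tz": 0, "spin": 0}
    - {"tx": 0, "ty": 0, "tz": 0, "spin": 0}
    - {"tx": 0, "ty": 0, "tz": 0, "spin": 0}
    - {"tx": 0, "ty": 0, "tz": 0, "spin": 0}
    - {"tx": 0, "ty": 0, "tz": 0, "spin": 0}
    - {"tx": 0, "ty": 0, "tz": 0, "spin": 0}
    - {"tx": 0, "ty": 0, "tz": 0, "spin": 0}
  gripper: -1

```text
t: 8.1
ee_pos: [453.4, -114.3, 92.9]
orientation: [-3.14, -0.106, -0.0]
ft_force: [-0.5, -0.0, -1.0]
width: 87.9
grasp_force: 0.0
```

>>> apply_moves:
  targets:
    - {"tx": 0, "ty": 0, "tz": 0.02, "spin": 0}
    - {"tx": 0, "ty": 0, "tz": 0.05, "spin": 0}
    - {"tx": 0, "ty": 0, "tz": 0.09, "spin": 0}
    - {"tx": 0, "ty": 0.0, "tz": 0.13, "spin": 0}
    - {"tx": 0, "ty": 0.04, "tz": 0.15, "spin": -8}
    - {"tx": 0, "ty": 0.08, "tz": 0.15, "spin": -16}
    - {"tx": 0, "ty": 0.12, "tz": 0.15, "spin": -24}
    - {"tx": 0, "ty": 0.16, "tz": 0.15, "spin": -32}

```text
t: 8.9
ee_pos: [453.4, 42.6, 243.3]
orientation: [-3.051, 0.749, -0.001]
ft_force: [0.1, -0.3, 0.4]
width: 88.1
grasp_force: 0.0
```

```bash
python3 - <<'E'
from h import *
np.set_printoptions(precision=1,suppress=True)
print(tool(),ctrl.get_obs()['qpos'])
a=ctrl.get_image('side')[120:270,200:400]; b=ctrl.get_image('top')[150:300,130:330]
cv2.imwrite('pics/l3.png',cv2.resize(np.hstack([a,b]),(800,300))[:,:,::-1])
for k in('card_stand','card_top','clip'):
  for n in('top','side'):
    print(n,k,[(np.array(d['uv']),round(d['score'],2)) for d in ctrl.pinpoint(k,n)][:4])
E
```

```text
(array([453.4,  42.6, 243.3]), np.float64(62.42261714317041), array([ 0.,  0., -1.]), 8.9, 88.10851720983385) [0.1 0.1 2.  0.  1.  2.1]
top card_stand [(array([307.5, 262.5]), 0.77)]
side card_stand [(array([361., 219.]), 0.91), (array([394.1, 222.4]), 0.38)]
top card_top []
side card_top [(array([343.4, 179.7]), 0.62)]
top clip [(array([214.1, 279.8]), 0.8), (array([357.1, 220.1]), 0.28)]
side clip [(array([220.4, 223.8]), 0.95), (array([247.9, 253.1]), 0.92), (array([278. , 233.5]), 0.92), (array([331. , 268.1]), 0.67)]
```

View pics/l3.png

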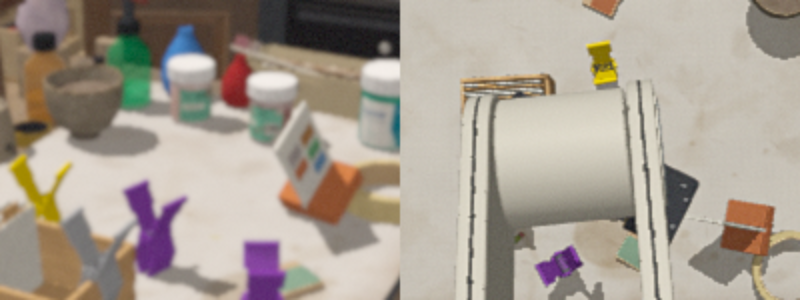

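The stand is not upright. It is leaning back about 25° with its robot-side edge on the tape roll. I go back above it and measure before picking it forward off the tape.

>>> apply_moves:
  targets:
    - {"tx": 0, "ty": -0.03, "tz": 0, "spin": 6}
    - {"tx": -0.01, "ty": -0.07, "tz": 0.01, "spin": 12}
    - {"tx": -0.02, "ty": -0.11, "tz": 0.01, "spin": 18}
    - {"tx": -0.03, "ty": -0.14, "tz": 0.01, "spin": 24}
    - {"tx": -0.04, "ty": -0.165, "tz": 0.01, "spin": 30}
    - {"tx": -0.04, "ty": -0.165, "tz": 0.01, "spin": 32}
    - {"tx": -0.04, "ty": -0.165, "tz": 0.01, "spin": 32}
    - {"tx": -0.04, "ty": -0.165, "tz": 0.01, "spin": 32}

```text
t: 10.1
ee_pos: [413.4, -124.3, 252.9]
orientation: [-3.139, -0.127, 0.0]
ft_force: [0.6, 0.3, 0.5]
width: 87.6
grasp_force: 0.0
```

```bash
python3 - <<'E'
from h import *
np.set_printoptions(precision=1,suppress=True)
print(tool())
c={n:cam(n) for n in('top','side','wrist')}
for n in c: ctrl.get_image(n) if n!='wrist' else cv2.imwrite('pics/w2.png',cv2.resize(ctrl.get_image(n)[60:310,130:430],(600,500))[:,:,::-1])
for k in('card_stand','card_top','tape_roll'):
  P={n:ctrl.pinpoint(k,n) for n in c}
  for n in P: print(n,k,[(np.array(d['uv']),round(d['score'],2),atz(n,d['uv'],0 if k!='card_top' else 100,c[n])) for d in P[n]][:2])
  for pr in(('top','side'),('side','wrist')):
    if all(P[n] for n in pr): print(pr,tri([ray(n,P[n][0]['uv'],c[n]) for n in pr]))
E
```

```text
(array([ 413.4, -124.3,  252.9]), np.float64(94.65058898591663), array([-0.,  0., -1.]), 10.1, 87.61485441092661)
top card_stand []
side card_stand [(array([360.3, 218.9]), 0.76, array([ 399.1, -139.7,    0. ]))]
wrist card_stand [(array([273.1, 191.1]), 0.72, array([ 388.5, -122.7,    0. ]))]
('side', 'wrist') (array([ 392. , -122.1,    9.7]), np.float64(1.1441936865134743))
top card_top []
side card_top [(array([345.2, 180.7]), 0.94, array([411.9, -78.2, 100. ]))]
wrist card_top [(array([202.8, 193.7]), 0.82, array([406.2, -53.2, 100. ])), (array([160.4, 194.2]), 0.74, array([402.4, -11.8, 100. ]))]
('side', 'wrist') (array([406.3, -56. , 108.8]), np.float64(2.6198972861302563))
top tape_roll [(array([324.4, 285.3]), 0.56, array([ 337.1, -165.2,    0. ])), (array([185.6, 233.9]), 0.35, array([472.9, 173.7,   0. ]))]
side tape_roll []
wrist tape_roll []
```

View pics/w2.png

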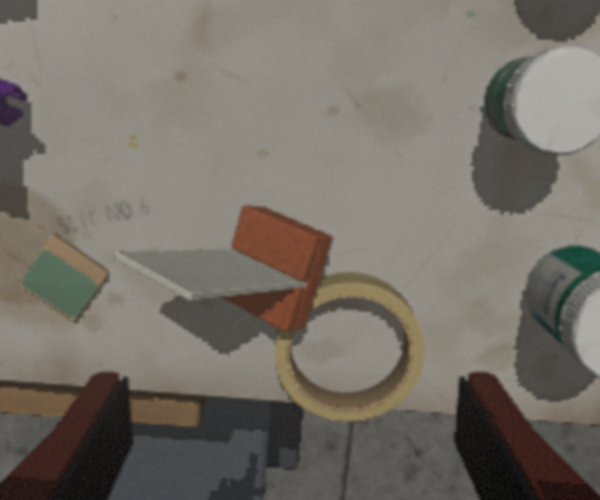

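The stand leans to its left (+y), its right edge resting on the tape: card top edge from (117,253) to (190,297) in the crop, tape centre at (350,347). I fit the stand's pose from the known corners.

```bash
cat > pose.py <<'E'
from h import *
def fit(c,obj,uv,r0,t0):
    from scipy.optimize import least_squares
    f,cx,cy,R,t=c
    def res(p):
        X=cv2.Rodrigues(p[:3])[0]@obj.T+p[3:,None]; q=R@X+t[:,None]
        return np.r_[f*q[0]/q[2]+cx-uv[:,0],f*q[1]/q[2]+cy-uv[:,1]]
    s=least_squares(res,np.r_[r0,t0],loss='soft_l1'); return s,cv2.Rodrigues(s.x[:3])[0],s.x[3:],res(s.x)
E
python3 - <<'E'
from pose import *
np.set_printoptions(precision=2,suppress=True)
c=cam('wrist')
obj=np.array([(0,27,112),(0,-27,112),(2,-27,22),(2,27,22),(30,28,22),(30,-28,22),(30,28,0)],float)
uv=np.array([(116,253),(190,297),(305,284),(233,249),(242,214),(325,245),(250,206)],float)/2+[130,60]
for r0 in([0,0,-.5],[-.5,0,-.5],[0.3,.3,-.5]):
    s,R,t,e=fit(c,obj,uv,np.array(r0),np.array([392.,-122,10]))
    print(s.cost,e); print(R,t,'top',R@[0,0,112]+t)
    print('foot corners z',[(R@[a,b,0]+t).round(0).tolist() for a in(30,-30) for b in(28,-28)])
for z in(0,25):print('tape',atz('wrist',(305,233.5),z,c))
f=R@np.array([-30,-28,22])+t; print('pred -30-28-22',(proj('wrist',f,c)-[130,60])*2,'side top',proj('side',R@[0,0,112]+t),proj('side',t))
E
```

```text
17.0695786821798 [-0.66  1.2  -1.03 -0.33  1.19 -2.45  8.18  0.13  0.14  0.66  0.66 -4.4
 -3.07  0.69]
[[ 0.97  0.16  0.15]
 [-0.22  0.79  0.57]
 [-0.03 -0.59  0.81]] [ 390.49 -122.51   24.98] top [407.55 -58.68 115.42]
foot corners z [[424.0, -107.0, 8.0], [415.0, -151.0, 41.0], [366.0, -94.0, 9.0], [357.0, -138.0, 42.0]]
17.069578682035672 [-0.66  1.2  -1.03 -0.33  1.19 -2.45  8.18  0.13  0.14  0.66  0.66 -4.4
 -3.07  0.69]
[[ 0.97  0.16  0.15]
 [-0.22  0.79  0.57]
 [-0.03 -0.59  0.81]] [ 390.49 -122.51   24.98] top [407.55 -58.68 115.42]
foot corners z [[424.0, -107.0, 8.0], [415.0, -151.0, 41.0], [366.0, -94.0, 9.0], [357.0, -138.0, 42.0]]
17.069578682203396 [-0.66  1.2  -1.03 -0.33  1.19 -2.45  8.18  0.13  0.14  0.66  0.66 -4.4
 -3.07  0.69]
[[ 0.97  0.16  0.15]
 [-0.22  0.79  0.57]
 [-0.03 -0.59  0.81]] [ 390.49 -122.51   24.98] top [407.55 -58.68 115.42]
foot corners z [[424.0, -107.0, 8.0], [415.0, -151.0, 41.0], [366.0, -94.0, 9.0], [357.0, -138.0, 42.0]]
tape [ 333.77 -169.38    0.  ]
tape [ 343.56 -166.23   25.  ]
pred -30-28-22 [287.08 337.68] side top [343.8 176.7] [362.31 211.64]
```

The pose fit agrees with the side view: the board plane is near vertical, its normal at -13°, leaning 36° toward +y. I pinch it by its faces and carry it off the tape.

>>> apply_moves:
  targets:
    - {"tx": -0.009, "ty": 0.02, "tz": 0, "spin": 8}
    - {"tx": -0.009, "ty": 0.04, "tz": 0, "spin": 16}
    - {"tx": -0.009, "ty": 0.052, "tz": 0, "spin": 24}
    - {"tx": -0.009, "ty": 0.052, "tz": 0, "spin": 32}
    - {"tx": -0.009, "ty": 0.052, "tz": 0, "spin": 40}
    - {"tx": -0.009, "ty": 0.052, "tz": 0, "spin": 48}
    - {"tx": -0.009, "ty": 0.052, "tz": 0, "spin": 56}
    - {"tx": -0.009, "ty": 0.052, "tz": 0, "spin": 64}

```text
t: 11.5
ee_pos: [404.6, -71.7, 252.9]
orientation: [2.587, 1.782, 0.0]
ft_force: [-0.2, -0.4, -0.1]
width: 87.7
grasp_force: 0.0
```

>>> apply_moves:
  targets:
    - {"tx": 0, "ty": 0, "tz": -0.02, "spin": 8}
    - {"tx": 0, "ty": 0, "tz": -0.05, "spin": 8.5}
    - {"tx": 0, "ty": 0, "tz": -0.08, "spin": 8.5}
    - {"tx": 0, "ty": 0, "tz": -0.11, "spin": 8.5}
    - {"tx": 0, "ty": 0, "tz": -0.14, "spin": 8.5}
    - {"tx": 0, "ty": 0, "tz": -0.165, "spin": 8.5}
    - {"tx": 0, "ty": 0, "tz": -0.18, "spin": 8.5}
    - {"tx": 0, "ty": 0, "tz": -0.18, "spin": 8.5}

```text
t: 12.3
ee_pos: [403.3, -71.5, 71.3]
orientation: [-2.451, -1.96, 0.004]
ft_force: [0.1, 0.2, 0.3]
width: 88.0
grasp_force: 0.0
```

>>> apply_moves:
  targets:
    - {"tx": 0, "ty": 0, "tz": 0, "spin": 0}
    - {"tx": 0, "ty": 0, "tz": 0, "spin": 0}
    - {"tx": 0, "ty": 0, "tz": 0, "spin": 0}
    - {"tx": 0, "ty": 0, "tz": 0, "spin": 0}
    - {"tx": 0, "ty": 0, "tz": 0, "spin": 0}
    - {"tx": 0, "ty": 0, "tz": 0, "spin": 0}
    - {"tx": 0, "ty": 0, "tz": 0, "spin": 0}
    - {"tx": 0, "ty": 0, "tz": 0, "spin": 0}
  gripper: 1

```text
t: 13.1
ee_pos: [404.6, -71.7, 72.9]
orientation: [2.454, 1.962, -0.0]
ft_force: [0.4, -0.4, -0.2]
width: 27.3
grasp_force: 0.0
```

>>> apply_moves:
  targets:
    - {"tx": 0, "ty": 0, "tz": 0, "spin": 0}
    - {"tx": 0, "ty": 0, "tz": 0, "spin": 0}
    - {"tx": 0, "ty": 0, "tz": 0, "spin": 0}
    - {"tx": 0, "ty": 0, "tz": 0, "spin": 0}
    - {"tx": 0, "ty": 0, "tz": 0, "spin": 0}
    - {"tx": 0, "ty": 0, "tz": 0, "spin": 0}
    - {"tx": 0, "ty": 0, "tz": 0.005, "spin": 0}
    - {"tx": 0, "ty": 0, "tz": 0.015, "spin": 0}

```text
t: 13.9
ee_pos: [404.0, -71.7, 87.9]
orientation: [-2.453, -1.961, 0.002]
ft_force: [0.4, -0.1, -1.6]
width: 3.9
grasp_force: 30.0
```

>>> apply_moves:
  targets:
    - {"tx": 0, "ty": 0, "tz": 0.015, "spin": 0}
    - {"tx": 0.015, "ty": 0.002, "tz": 0.02, "spin": 0}
    - {"tx": 0.03, "ty": 0.005, "tz": 0.02, "spin": 0}
    - {"tx": 0.05, "ty": 0.01, "tz": 0.02, "spin": 0}
    - {"tx": 0.07, "ty": 0.01, "tz": 0.02, "spin": 0}
    - {"tx": 0.085, "ty": 0.01, "tz": 0.02, "spin": 0}
    - {"tx": 0.09, "ty": 0.01, "tz": 0.02, "spin": 0}
    - {"tx": 0.09, "ty": 0.01, "tz": 0.02, "spin": 0}

```text
t: 14.7
ee_pos: [495.1, -61.6, 107.7]
orientation: [-2.454, -1.962, 0.0]
ft_force: [-1.1, -0.5, -2.6]
width: 3.9
grasp_force: 30.0
```

```bash
python3 - <<'E'
from h import *
np.set_printoptions(precision=1,suppress=True)
print(tool(),ctrl.get_obs()['ft_force'])
c={n:cam(n) for n in('top','side','wrist')}
for n in c: ctrl.get_image(n)
for k in('card_stand','card_top','tape_roll'):
  P={n:ctrl.pinpoint(k,n) for n in c}
  for n in P: print(n,k,[(np.array(d['uv']),round(d['score'],2)) for d in P[n]][:2])
  for pr in(('top','side'),('side','wrist'),('top','wrist')):
    if all(P[n] for n in pr): print(pr,tri([ray(n,P[n][0]['uv'],c[n]) for n in pr]))
E
```

```text
(array([495.1, -61.6, 107.7]), np.float64(167.29543401003582), array([-0., -0., -1.]), 14.7, 3.8879793942949563) [-1.1 -0.5 -2.6]
top card_stand [(array([302.9, 222.7]), 0.41), (array([185.7, 237.9]), 0.16)]
side card_stand [(array([315. , 193.3]), 0.86), (array([177.4, 225.5]), 0.72)]
wrist card_stand [(array([277.5, 283.2]), 0.65)]
('top', 'side') (array([ 488.1, -114.3,   45.5]), np.float64(2.037749074991756))
('side', 'wrist') (array([ 484.4, -108. ,   48. ]), np.float64(1.4146838022331418))
('top', 'wrist') (array([ 487.4, -112.9,   39.8]), np.float64(3.135868435722371))
top card_top []
side card_top [(array([295.9, 152.8]), 0.56)]
wrist card_top [(array([274.5, 272.4]), 0.77)]
('side', 'wrist') (array([496.5, -46.7, 147. ]), np.float64(1.5844720929619258))
top tape_roll [(array([330.2, 285.5]), 0.49)]
side tape_roll [(array([394.9, 222.4]), 0.83)]
wrist tape_roll []
('top', 'side') (array([ 338.2, -180. ,  -10.9]), np.float64(2.9133112350949664))
```

>>> apply_moves:
  targets:
    - {"tx": 0, "ty": 0, "tz": -0.008, "spin": 0}
    - {"tx": 0, "ty": 0, "tz": -0.016, "spin": 0}
    - {"tx": 0, "ty": 0, "tz": -0.022, "spin": 0}
    - {"tx": 0, "ty": 0, "tz": -0.027, "spin": 0}
    - {"tx": 0, "ty": 0, "tz": -0.03, "spin": 0}
    - {"tx": 0, "ty": 0, "tz": -0.032, "spin": 0}
    - {"tx": 0, "ty": 0, "tz": -0.032, "spin": 0}
    - {"tx": 0, "ty": 0, "tz": -0.032, "spin": 0}

```text
t: 16.1
ee_pos: [494.7, -61.8, 76.0]
orientation: [2.454, 1.962, 0.0]
ft_force: [-0.3, 0.4, -2.1]
width: 3.7
grasp_force: 30.0
```

>>> apply_moves:
  targets:
    - {"tx": 0, "ty": 0, "tz": -0.001, "spin": 0}
    - {"tx": 0, "ty": 0, "tz": -0.002, "spin": 0}
    - {"tx": 0, "ty": 0, "tz": -0.003, "spin": 0}
    - {"tx": 0, "ty": 0, "tz": -0.004, "spin": 0}
    - {"tx": 0, "ty": 0, "tz": -0.004, "spin": 0}
    - {"tx": 0, "ty": 0, "tz": -0.004, "spin": 0}
    - {"tx": 0, "ty": 0, "tz": -0.004, "spin": 0}
    - {"tx": 0, "ty": 0, "tz": -0.004, "spin": 0}

```text
t: 16.9
ee_pos: [494.7, -61.7, 72.6]
orientation: [2.454, 1.961, 0.0]
ft_force: [-2.1, 0.3, 7.7]
width: 4.2
grasp_force: 30.0
```

The foot's edge is touching the table, so I let go.

>>> apply_moves:
  targets:
    - {"tx": 0, "ty": 0, "tz": 0.001, "spin": 0}
    - {"tx": 0, "ty": 0, "tz": 0.001, "spin": 0}
    - {"tx": 0, "ty": 0, "tz": 0.001, "spin": 0}
    - {"tx": 0, "ty": 0, "tz": 0.001, "spin": 0}
    - {"tx": 0, "ty": 0, "tz": 0.001, "spin": 0}
    - {"tx": 0, "ty": 0, "tz": 0.001, "spin": 0}
    - {"tx": 0, "ty": 0, "tz": 0.001, "spin": 0}
    - {"tx": 0, "ty": 0, "tz": 0.001, "spin": 0}
  gripper: -1

```text
t: 17.7
ee_pos: [494.5, -61.8, 72.8]
orientation: [-2.454, -1.962, 0.0]
ft_force: [0.5, 0.1, 0.2]
width: 64.5
grasp_force: 0.0
```

>>> apply_moves:
  targets:
    - {"tx": 0, "ty": 0, "tz": 0.03, "spin": 0}
    - {"tx": 0, "ty": 0, "tz": 0.07, "spin": 0}
    - {"tx": 0, "ty": 0, "tz": 0.11, "spin": 0}
    - {"tx": 0, "ty": 0, "tz": 0.15, "spin": 0}
    - {"tx": 0, "ty": 0.0, "tz": 0.17, "spin": 5}
    - {"tx": 0, "ty": 0.03, "tz": 0.17, "spin": 10}
    - {"tx": 0, "ty": 0.06, "tz": 0.17, "spin": 15}
    - {"tx": 0, "ty": 0.06, "tz": 0.17, "spin": 16}

```text
t: 18.5
ee_pos: [494.4, 0.4, 243.2]
orientation: [-2.152, -2.289, -0.001]
ft_force: [-0.7, 0.1, 0.1]
width: 87.9
grasp_force: 0.0
```

```bash
python3 - <<'E'
from h import *
np.set_printoptions(precision=1,suppress=True)
print(tool())
c={n:cam(n) for n in('top','side','wrist')}
I={n:ctrl.get_image(n) for n in c}
for k in('card_stand','card_top','tape_roll','clip'):
  P={n:ctrl.pinpoint(k,n) for n in c}
  for n in P: print(n,k,[(np.array(d['uv']),round(d['score'],2)) for d in P[n]][:3])
  for pr in(('top','side'),('side','wrist'),('top','wrist')):
    if k!='clip' and all(P[n] for n in pr): print(pr,tri([ray(n,P[n][0]['uv'],c[n]) for n in pr]))
a=cv2.resize(I['side'][120:270,200:400],(400,300)); b=cv2.resize(I['wrist'],(400,300)); 
cv2.imwrite('pics/f.png',np.hstack([a,b])[:,:,::-1]); cv2.imwrite('pics/wf.png',I['wrist'][:,:,::-1])
E
```

```text
(array([494.4,   0.4, 243.2]), np.float64(3.5333219027023954), array([ 0.,  0., -1.]), 18.5, 87.89014182232187)
top card_stand [(array([300.5, 225.1]), 0.64), (array([240.7, 147.1]), 0.55)]
side card_stand [(array([314.4, 216.8]), 0.55)]
wrist card_stand [(array([265.3, 253.4]), 0.94)]
('top', 'side') (array([ 485.9, -112. ,   -3.9]), np.float64(1.4180252392302866))
('side', 'wrist') (array([ 484.8, -110.3,   -3.2]), np.float64(1.1277843866965))
('top', 'wrist') (array([ 486.5, -111.6,   -7.1]), np.float64(0.8821491817613509))
top card_top [(array([303.4, 226.1]), 0.66)]
side card_top [(array([317.1, 161.2]), 0.68)]
wrist card_top [(array([257.6, 303.1]), 0.61)]
('top', 'side') (array([ 479.2, -108. ,  115. ]), np.float64(1.5218197134644893))
('side', 'wrist') (array([ 481.7, -109.6,  114.1]), np.float64(0.07782419071772553))
('top', 'wrist') (array([ 479.8, -108.9,  114.5]), np.float64(1.9846737401709176))
top tape_roll [(array([328.1, 283.9]), 0.77)]
side tape_roll [(array([395.9, 221.5]), 0.77)]
wrist tape_roll []
('top', 'side') (array([ 339. , -175.6,   -7.1]), np.float64(0.744502016687418))
top clip [(array([232.5, 231.3]), 0.65), (array([187.3, 233.5]), 0.64), (array([185.9, 240.7]), 0.57)]
side clip [(array([276.6, 236.4]), 0.85), (array([248.3, 252.4]), 0.79), (array([328.1, 272. ]), 0.79)]
wrist clip [(array([252.7,   2.6]), 0.87), (array([368.5, 133.7]), 0.8), (array([260.7, 127.7]), 0.79)]
```

View pics/f.png

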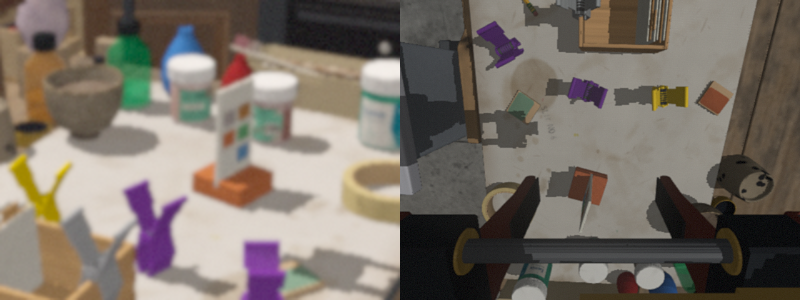

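The stand is upright and free, at about (315,205) in the side picture. The tape has moved about 12 mm, within its limit. Next I go above the clip and measure it from two wrist positions.

>>> apply_moves:
  targets:
    - {"tx": -0.01, "ty": 0.03, "tz": 0, "spin": 0}
    - {"tx": -0.02, "ty": 0.07, "tz": 0, "spin": 0}
    - {"tx": -0.034, "ty": 0.11, "tz": 0, "spin": 0}
    - {"tx": -0.034, "ty": 0.14, "tz": 0, "spin": 0}
    - {"tx": -0.034, "ty": 0.16, "tz": 0, "spin": 0}
    - {"tx": -0.034, "ty": 0.17, "tz": 0, "spin": 0}
    - {"tx": -0.034, "ty": 0.17, "tz": 0, "spin": 0}
    - {"tx": -0.034, "ty": 0.17, "tz": 0, "spin": 0}

```text
t: 20.05
ee_pos: [460.5, 167.7, 242.7]
orientation: [2.157, 2.284, -0.001]
ft_force: [0.2, 0.0, -0.6]
width: 87.6
grasp_force: 0.0
```

```bash
cat > m.py <<'E'
from h import *
import json,sys
np.set_printoptions(precision=1,suppress=True)
print(tool()); c=cam('wrist'); I=ctrl.get_image('wrist'); cv2.imwrite(f'pics/{sys.argv[1]}.png',I[:,:,::-1])
for k,z in(('clip',65),('clip_tip_a',32),('card_box',0)):
    for d in ctrl.pinpoint(k,'wrist')[:4]: print(k,np.array(d['uv']),round(d['score'],2),atz('wrist',d['uv'],z,c),*ray('wrist',d['uv'],c))
for d in ctrl.outline_of('clip','wrist')[:3]:
    m=d['pixels']; ys,xs=np.nonzero(m); r=cv2.minAreaRect(np.c_[xs,ys].astype(np.float32)); b=cv2.boxPoints(r)
    print('outline',d['score'],d['box'],np.array(I)[m].mean(0),'z101:',np.array([atz('wrist',p,101,c)[:2] for p in b]).tolist())
E
python3 m.py c1
```

```text
(array([460.5, 167.7, 242.7]), np.float64(3.28498369988164), array([-0., -0., -1.]), 20.05, 87.64272697715542)
clip [278.1 186.2] 0.87 [461.8 167.7  65. ] [455.9 250.  404.4] [ 0.  -0.2 -1. ]
clip [287.3 269.5] 0.86 [477.9  71.3  65. ] [455.9 250.  404.4] [ 0.1 -0.5 -0.9]
clip [185.4 222.9] 0.57 [363.6 121.1  65. ] [455.9 250.  404.4] [-0.2 -0.3 -0.9]
clip_tip_a [276.4 182.3] 0.94 [460.1 164.2  32. ] [455.9 250.  404.4] [ 0.  -0.2 -1. ]
clip_tip_a [194.3 216.1] 0.94 [365.4 117.8  32. ] [455.9 250.  404.4] [-0.2 -0.3 -0.9]
clip_tip_a [287.9 255.2] 0.9 [479.4  73.5  32. ] [455.9 250.  404.4] [ 0.1 -0.4 -0.9]
clip_tip_a [280.9 259.4] 0.85 [471.2  67.3  32. ] [455.9 250.  404.4] [ 0.  -0.4 -0.9]
card_box [325.8 175.6] 0.81 [521.  168.8   0. ] [455.9 250.  404.4] [ 0.2 -0.2 -1. ]
outline 0.96 [254.0, 169.3, 308.8, 211.0] [89.2 88.4 85.9] z101: [[437.12539772102446, 151.683492183478], [436.5727217606156, 192.06427126742153], [487.2431920202349, 193.84546139281758], [489.80392296744367, 153.50304425904704]]
outline 0.59 [259.4, 248.6, 311.2, 302.8] [68.1 47.9 79.4] z101: [[449.277623781837, 65.75558036328744], [464.12446372921585, 116.26800401090034], [505.67648217926563, 101.46900428920469], [492.5041992056205, 49.46157504817515]]
outline 0.59 [155.1, 205.0, 203.6, 253.1] [65.8 46.5 76.2] z101: [[338.71487801896126, 111.4827166542174], [348.83657753977525, 157.89292193522027], [393.7855381508201, 152.0336205100981], [385.561912043741, 104.99011369173269]]
```

>>> apply_moves:
  targets:
    - {"tx": 0, "ty": 0, "tz": -0.02, "spin": 0}
    - {"tx": 0, "ty": 0, "tz": -0.04, "spin": 0}
    - {"tx": 0, "ty": 0, "tz": -0.06, "spin": 0}
    - {"tx": 0, "ty": -0.02, "tz": -0.06, "spin": 0}
    - {"tx": 0, "ty": -0.04, "tz": -0.06, "spin": 0}
    - {"tx": 0, "ty": -0.05, "tz": -0.06, "spin": 0}
    - {"tx": 0, "ty": -0.05, "tz": -0.06, "spin": 0}
    - {"tx": 0, "ty": -0.05, "tz": -0.06, "spin": 0}

```text
t: 21.1
ee_pos: [460.9, 118.3, 183.1]
orientation: [2.158, 2.283, 0.001]
ft_force: [0.2, -0.2, -1.1]
width: 88.2
grasp_force: 0.0
```

```bash
python3 m.py c2
```

```text
(array([460.9, 118.3, 183.1]), np.float64(3.2131095095584365), array([ 0.,  0., -1.]), 21.1, 88.15462929783429)
clip [282.  147.5] 0.86 [462.6 166.1  65. ] [456.2 200.5 344.9] [ 0.  -0.1 -1. ]
clip [169.7 195.4] 0.86 [367.3 119.4  65. ] [456.2 200.5 344.9] [-0.3 -0.3 -0.9]
clip [399.5 260.2] 0.82 [577.7  68.8  65. ] [456.2 200.5 344.9] [ 0.4 -0.4 -0.8]
clip [289.3 254.5] 0.68 [475.3  68.8  65. ] [456.2 200.5 344.9] [ 0.1 -0.4 -0.9]
clip_tip_a [281.9 141.1] 0.88 [462.9 167.9  32. ] [456.2 200.5 344.9] [ 0.  -0.1 -1. ]
clip_tip_a [290.4 238.8] 0.81 [477.4  70.8  32. ] [456.2 200.5 344.9] [ 0.1 -0.4 -0.9]
clip_tip_a [283.3 243.3] 0.74 [470.5  65.5  32. ] [456.2 200.5 344.9] [ 0.  -0.4 -0.9]
clip_tip_a [279.6 140.2] 0.73 [460.7 168.6  32. ] [456.2 200.5 344.9] [ 0.  -0.1 -1. ]
card_box [338.  138.9] 0.67 [520.6 170.    0. ] [456.2 200.5 344.9] [ 0.2 -0.1 -1. ]
outline 0.89 [258.8, 228.9, 320.4, 293.6] [70.9 49.  83.6] z101: [[449.36158766774486, 64.59130705471276], [462.9182997760002, 110.18992206921645], [503.76189064497544, 96.07425205376504], [492.09319094585436, 48.830545358363224]]
outline 0.84 [381.4, 232.8, 443.2, 292.1] [103.4  88.8  30.1] z101: [[537.5392932651262, 86.76175124008763], [548.2332309103291, 112.18887732386321], [606.0339079155633, 80.15412015417269], [596.6169835647584, 52.71729495316234]]
outline 0.64 [127.0, 174.9, 190.9, 241.0] [56.9 40.2 65.3] z101: [[344.8828392552598, 132.36354678559738], [383.27185839875443, 157.64227712640474], [406.70403048036496, 118.16483408373642], [367.0441954596936, 90.40283653696295]]
```

Both wrist positions put the pin at about (462,167) when z is 65, so the text's height agrees. The outline colour is grey, so this is the right clip. I descend on the handles.

>>> apply_moves:
  targets:
    - {"tx": 0.001, "ty": 0.03, "tz": 0, "spin": 0}
    - {"tx": 0.001, "ty": 0.049, "tz": 0, "spin": 0}
    - {"tx": 0.001, "ty": 0.049, "tz": -0.02, "spin": 0}
    - {"tx": 0.001, "ty": 0.049, "tz": -0.05, "spin": 0}
    - {"tx": 0.001, "ty": 0.049, "tz": -0.075, "spin": 0}
    - {"tx": 0.001, "ty": 0.049, "tz": -0.092, "spin": 0}
    - {"tx": 0.001, "ty": 0.049, "tz": -0.099, "spin": 0}
    - {"tx": 0.001, "ty": 0.049, "tz": -0.099, "spin": 0}

```text
t: 22.15
ee_pos: [461.0, 167.3, 83.2]
orientation: [-2.156, -2.284, 0.002]
ft_force: [0.1, -0.1, -0.3]
width: 87.8
grasp_force: 0.0
```

>>> apply_moves:
  targets:
    - {"tx": 0, "ty": 0, "tz": 0, "spin": 0}
    - {"tx": 0, "ty": 0, "tz": 0, "spin": 0}
    - {"tx": 0, "ty": 0, "tz": 0, "spin": 0}
    - {"tx": 0, "ty": 0, "tz": 0, "spin": 0}
    - {"tx": 0, "ty": 0, "tz": 0, "spin": 0}
    - {"tx": 0, "ty": 0, "tz": 0, "spin": 0}
    - {"tx": 0, "ty": 0, "tz": 0, "spin": 0}
    - {"tx": 0, "ty": 0, "tz": 0, "spin": 0}
  gripper: 1

```text
t: 22.95
ee_pos: [463.2, 167.8, 85.2]
orientation: [2.156, 2.283, 0.005]
ft_force: [-0.3, -0.5, 12.3]
width: 27.4
grasp_force: 7.9
```

>>> apply_moves:
  targets:
    - {"tx": 0, "ty": 0, "tz": 0, "spin": 0}
    - {"tx": 0, "ty": 0, "tz": 0, "spin": 0}
    - {"tx": 0, "ty": 0, "tz": 0, "spin": 0}
    - {"tx": 0, "ty": 0, "tz": 0, "spin": 0}
    - {"tx": 0, "ty": 0, "tz": 0, "spin": 0}
    - {"tx": 0, "ty": 0, "tz": 0, "spin": 0}
    - {"tx": 0, "ty": 0, "tz": 0, "spin": 0}
    - {"tx": 0, "ty": 0, "tz": 0, "spin": 0}

```text
t: 23.75
ee_pos: [463.4, 167.8, 85.4]
orientation: [2.156, 2.282, 0.006]
ft_force: [0.9, 0.7, 11.8]
width: 17.7
grasp_force: 30.0
```

>>> apply_moves:
  targets:
    - {"tx": 0, "ty": 0, "tz": 0.006, "spin": 0}
    - {"tx": 0, "ty": 0, "tz": 0.014, "spin": 0}
    - {"tx": 0, "ty": 0, "tz": 0.025, "spin": 0}
    - {"tx": 0, "ty": 0, "tz": 0.04, "spin": 0}
    - {"tx": 0, "ty": 0, "tz": 0.06, "spin": 0}
    - {"tx": 0, "ty": 0, "tz": 0.08, "spin": 0}
    - {"tx": 0, "ty": 0, "tz": 0.1, "spin": 0}
    - {"tx": 0, "ty": 0, "tz": 0.1, "spin": 0}

```text
t: 24.55
ee_pos: [463.1, 167.8, 186.7]
orientation: [2.155, 2.282, 0.007]
ft_force: [0.2, -0.1, -0.4]
width: 18.1
grasp_force: 30.0
```

```bash
python3 - <<'E'
from h import *
np.set_printoptions(precision=1,suppress=True)
print(tool(),ctrl.get_obs()['ft_force'])
c={n:cam(n) for n in('top','side','wrist')}
I={n:ctrl.get_image(n) for n in c}
for n in I: cv2.imwrite(f'pics/g_{n}.png',I[n][:,:,::-1])
p=tool()[0]+[0,0,-23]
for n in c:print('expect pin',n,proj(n,p,c[n]),'tips',proj(n,p+[14.5,0,-29],c[n]),proj(n,p-[14.5,0,29],c[n]))
for k in('clip','clip_tip_a'):
  for n in c:
    for d in ctrl.pinpoint(k,n)[:4]: print(n,k,np.array(d['uv']),round(d['score'],2))
for d in ctrl.outline_of('clip','side')[:4]: print(d['score'],d['box'],I['side'][d['pixels']].mean(0))
E
```

```text
(array([463.1, 167.8, 186.7]), np.float64(3.276318477749862), array([ 0.,  0., -1.]), 24.55, 18.14588017559111) [ 0.2 -0.1 -0.4]
expect pin top [176.3 236.2] tips [178.6 230.1] [178.8 243.3]
expect pin side [248.7 193.2] tips [240.5 209.8] [258.  214.1]
expect pin wrist [273.2 245.5] tips [294.2 229.7] [252.6 227.6]
top clip [232.4 230.3] 0.72
top clip [211. 284.] 0.66
top clip [232.6 184.7] 0.56
side clip [251.6 189. ] 0.89
side clip [220.2 223.9] 0.84
side clip [328.2 268.2] 0.82
side clip [272.9 234.7] 0.56
wrist clip [273.9 250.1] 0.96
wrist clip [388.8 300.1] 0.81
wrist clip [168.4 241.8] 0.75
wrist clip [284.1 294.1] 0.66
top clip_tip_a [211.2 283.7] 0.63
top clip_tip_a [234.  229.1] 0.62
top clip_tip_a [231.9 178.8] 0.6
top clip_tip_a [233.7 186.8] 0.54
side clip_tip_a [258.9 208. ] 0.96
side clip_tip_a [276.4 254.8] 0.74
side clip_tip_a [276.5 252.9] 0.69
side clip_tip_a [223.  237.5] 0.67
wrist clip_tip_a [182.8 231.8] 0.96
wrist clip_tip_a [376.8 286.1] 0.8
wrist clip_tip_a [178.2 223. ] 0.74
wrist clip_tip_a [253.7 231.3] 0.73
0.87 [319.0, 240.3, 345.2, 294.9] [119.8  70.6 136.9]
0.74 [261.1, 209.6, 294.7, 262.1] [116.8  73.5 131.5]
0.64 [206.1, 196.9, 236.0, 233.7] [177.9 155.3  49.5]
0.63 [232.2, 157.5, 266.3, 214.4] [119.  116.6 115.8]
```

The clip is held open: its outline is grey and ends in spread tips. I carry it toward the card and stop short to measure the card's yaw and place.

>>> apply_moves:
  targets:
    - {"tx": 0, "ty": -0.015, "tz": 0.015, "spin": -2}
    - {"tx": 0.005, "ty": -0.045, "tz": 0.03, "spin": -4}
    - {"tx": 0.008, "ty": -0.08, "tz": 0.045, "spin": -6}
    - {"tx": 0.012, "ty": -0.115, "tz": 0.045, "spin": -8}
    - {"tx": 0.017, "ty": -0.15, "tz": 0.045, "spin": -10}
    - {"tx": 0.017, "ty": -0.175, "tz": 0.045, "spin": -12}
    - {"tx": 0.017, "ty": -0.188, "tz": 0.045, "spin": -14}
    - {"tx": 0.017, "ty": -0.188, "tz": 0.045, "spin": -16}

```text
t: 25.85
ee_pos: [478.4, -22.0, 228.7]
orientation: [-2.458, -1.956, 0.001]
ft_force: [0.5, -0.1, 1.1]
width: 18.1
grasp_force: 30.0
```

```bash
python3 - <<'E'
from h import *
np.set_printoptions(precision=1,suppress=True)
T=tool();print(T)
c={n:cam(n) for n in('top','side','wrist')}
I={n:ctrl.get_image(n) for n in c}
for n in I: cv2.imwrite(f'pics/k_{n}.png',I[n][:,:,::-1])
for k in('card_stand','card_top','clip'):
  P={n:ctrl.pinpoint(k,n) for n in c}
  for n in P: print(n,k,[(np.array(d['uv']),round(d['score'],2)) for d in P[n]][:3])
  for pr in(('top','side'),('side','wrist'),('top','wrist')):
    if all(P[n] for n in pr): print(pr,tri([ray(n,P[n][0]['uv'],c[n]) for n in pr]))
# orange foot outlines at z=22 (top view)
for n in('top','wrist'):
    h=cv2.cvtColor(I[n],cv2.COLOR_RGB2HSV)
    m=cv2.inRange(h,(3,120,60),(14,255,255)); 
    k,l,s,ce=cv2.connectedComponentsWithStats(m)
    p=proj(n,(484,-110,22),c[n])
    j=min((i for i in range(1,k) if s[i,4]>80),key=lambda i:np.hypot(*(ce[i]-p)))
    pts=cv2.findNonZero((l==j).astype(np.uint8)).astype(np.float32); r=cv2.minAreaRect(pts)
    b=np.array([atz(n,q,22,c[n])[:2] for q in cv2.boxPoints(r)]); e=np.diff(np.r_[b,b[:1]],axis=0)
    print(n,p,ce[j],s[j],'corners',b.tolist(),'centre',b.mean(0),'edges',[(np.hypot(*v),np.degrees(np.arctan2(v[1],v[0]))%90) for v in e])
    # white board pixels near: line fit of top edge
for d in ctrl.outline_of('card_stand','wrist')[:1]: print(d['score'],d['box'])
E
```

```text
(array([478.4, -22. , 228.7]), np.float64(167.04121263649876), array([-0., -0., -1.]), 25.85, 18.129805704086667)
top card_stand [(array([302.8, 227.9]), 0.46), (array([358.6, 218.6]), 0.15)]
side card_stand [(array([317.2, 218.5]), 0.69), (array([397.1, 222.2]), 0.43)]
wrist card_stand [(array([295.7, 244.1]), 0.74)]
('top', 'side') (array([ 480.4, -117.4,   -8.8]), np.float64(0.10540824080920912))
('side', 'wrist') (array([ 481.3, -117.9,   -9.4]), np.float64(0.531824855512467))
('top', 'wrist') (array([ 481.1, -117.7,  -10.1]), np.float64(0.6949188063109216))
top card_top [(array([305. , 225.6]), 0.46)]
side card_top [(array([317.4, 163. ]), 0.9)]
wrist card_top []
('top', 'side') (array([ 480.5, -112.1,  109.9]), np.float64(1.4079811642344393))
top clip [(array([210.7, 281.2]), 0.66), (array([231.5, 184.5]), 0.37)]
side clip [(array([221.9, 222.4]), 0.98), (array([330.1, 272.2]), 0.83), (array([298.1, 123.5]), 0.59)]
wrist clip [(array([273.4, 250.7]), 0.89), (array([367.8,  88. ]), 0.89), (array([129.3,  86.2]), 0.86)]
('top', 'side') (array([426.6, 146. , 116.6]), np.float64(79
[... 536 characters left out ...]
.68609293246726)), (np.float64(37.891472031600124), np.float64(62.51363302221009)), (np.float64(26.51639152659947), np.float64(61.72633321685623))]
wrist [297.6 248.6] [314.1 244.9] [304 227  18  47 531] corners [[497.1091459415786, -84.48503116454637], [516.695784630629, -88.99123921776336], [505.42904267235537, -148.73690124850356], [484.9307863041055, -144.02722467609016]] centre [ 501.  -116.6] edges [(np.float64(20.098316500500275), np.float64(77.04367613433315)), (np.float64(60.79871385025964), np.float64(79.32066652552325)), (np.float64(21.032345745428316), np.float64(77.06030374108252)), (np.float64(60.774873522087745), np.float64(78.4405392064508))]
0.67 [302.5, 224.7, 320.6, 275.9]
```

The card's yaw is about -12° and matches the gripper. Its top is near (481,-112,112). The pin sits about 16 mm below the TCP. I go above the card and check.

>>> apply_moves:
  targets:
    - {"tx": 0, "ty": -0.015, "tz": 0, "spin": 0}
    - {"tx": 0.001, "ty": -0.035, "tz": 0, "spin": 0}
    - {"tx": 0.002, "ty": -0.055, "tz": 0, "spin": 0}
    - {"tx": 0.002, "ty": -0.075, "tz": 0, "spin": 0}
    - {"tx": 0.002, "ty": -0.09, "tz": -0.01, "spin": 0.5}
    - {"tx": 0.002, "ty": -0.09, "tz": -0.025, "spin": 0.5}
    - {"tx": 0.002, "ty": -0.09, "tz": -0.035, "spin": 0.5}
    - {"tx": 0.002, "ty": -0.09, "tz": -0.035, "spin": 0.5}

```text
t: 27.3
ee_pos: [479.6, -110.4, 192.6]
orientation: [-2.444, -1.971, 0.003]
ft_force: [-0.2, 0.1, -0.8]
width: 18.1
grasp_force: 30.0
```

```bash
cat > q.py <<'E'
from h import *
np.set_printoptions(precision=1,suppress=True)
T=tool();print(T,ctrl.get_obs()['ft_force'])
c={n:cam(n) for n in('top','side','wrist')}
I={n:ctrl.get_image(n) for n in c}
for n in I: cv2.imwrite(f'pics/q{T[3]:.1f}_{n}.png',I[n][:,:,::-1])
p=T[0]; a=np.radians(T[1]-180); u=np.array([np.cos(a),np.sin(a),0])
for n in c: print(n,'exp pin',proj(n,p-[0,0,16],c[n]),'tips',proj(n,p-[0,0,45]+u*14.5,c[n]),proj(n,p-[0,0,45]-u*14.5,c[n]),'cardtop(481,-112,112)',proj(n,(481,-112,112),c[n]))
for k in('clip','clip_tip_a','card_top','card_stand'):
  for n in('side','wrist','top'):
    print(k,n,[(np.array(d['uv']),round(d['score'],2)) for d in ctrl.pinpoint(k,n) if np.hypot(*(proj(n,p-[0,0,45],c[n])-d['uv']))<90])
E
python3 q.py
```

```text
(array([ 479.6, -110.4,  192.6]), np.float64(167.7758265244016), array([-0.,  0., -1.]), 27.3, 18.056873701965014) [-0.2  0.1 -0.8]
top exp pin [306.7 223.6] tips [306.6 217.9] [304.3 231. ] cardtop(481,-112,112) [304.8 224.7]
side exp pin [319.5 128.9] tips [312.6 142.5] [325.3 145.8] cardtop(481,-112,112) [317.9 161.9]
wrist exp pin [276.7 251.6] tips [298.5 233.2] [255.1 233.1] cardtop(481,-112,112) [279.2 217.5]
clip side [(array([320.4, 132.1]), 0.64)]
clip wrist [(array([272.7, 250.5]), 0.79)]
clip top [(array([231.6, 183.8]), 0.82), (array([232.6, 229.9]), 0.73)]
clip_tip_a side [(array([325.9, 146.6]), 0.79), (array([312.3, 144.3]), 0.68)]
clip_tip_a wrist [(array([292.5, 231.3]), 0.89), (array([251. , 230.2]), 0.72)]
clip_tip_a top [(array([231.2, 230.8]), 0.69), (array([233.2, 229.1]), 0.68), (array([231.9, 180.3]), 0.58), (array([234.4, 185.3]), 0.52)]
card_top side [(array([319.6, 161.1]), 0.95)]
card_top wrist [(array([281.3, 218.6]), 0.6)]
card_top top []
card_stand side []
card_stand wrist [(array([280.3, 185.7]), 0.86)]
card_stand top []
```

Tips and card top line up to within about 4 mm, so I correct that and lower.

>>> apply_moves:
  targets:
    - {"tx": 0.004, "ty": -0.002, "tz": 0, "spin": 0}
    - {"tx": 0.004, "ty": -0.002, "tz": -0.01, "spin": 0}
    - {"tx": 0.004, "ty": -0.002, "tz": -0.02, "spin": 0}
    - {"tx": 0.004, "ty": -0.002, "tz": -0.028, "spin": 0}
    - {"tx": 0.004, "ty": -0.002, "tz": -0.036, "spin": 0}
    - {"tx": 0.004, "ty": -0.002, "tz": -0.042, "spin": 0}
    - {"tx": 0.004, "ty": -0.002, "tz": -0.047, "spin": 0}
    - {"tx": 0.004, "ty": -0.002, "tz": -0.047, "spin": 0}

```text
t: 28.85
ee_pos: [484.1, -112.6, 146.1]
orientation: [-2.444, -1.972, 0.001]
ft_force: [0.4, 0.4, -0.9]
width: 18.3
grasp_force: 30.0
```

```bash
python3 q.py
```

```text
(array([ 484.1, -112.6,  146.1]), np.float64(167.77857841675052), array([-0.,  0., -1.]), 28.85, 18.29431317427125) [ 0.4  0.4 -0.9]
top exp pin [305.7 222.8] tips [305.7 217.4] [303.4 229.9] cardtop(481,-112,112) [304.8 224.7]
side exp pin [316.8 152.4] tips [310.2 165.2] [322.5 168.8] cardtop(481,-112,112) [317.9 161.9]
wrist exp pin [276.6 251.5] tips [298.4 233.1] [255.  233.1] cardtop(481,-112,112) [271.6 239.5]
clip side [(array([315.1, 154.6]), 0.83), (array([278.4, 234.6]), 0.75)]
clip wrist [(array([274.4, 251.4]), 0.82)]
clip top [(array([231.7, 230.5]), 0.82), (array([231.7, 187.1]), 0.72)]
clip_tip_a side [(array([320.7, 172.1]), 0.73), (array([311.9, 167.5]), 0.59)]
clip_tip_a wrist [(array([252.8, 232.2]), 0.89), (array([294. , 229.7]), 0.71)]
clip_tip_a top [(array([230.2, 229.7]), 0.6), (array([227.9, 231.5]), 0.53), (array([235.1, 185.2]), 0.52), (array([231.9, 179.8]), 0.48)]
card_top side [(array([316.7, 161.1]), 0.96)]
card_top wrist []
card_top top []
card_stand side [(array([318.8, 215.1]), 0.64)]
card_stand wrist [(array([272.8, 195.2]), 0.83), (array([277.1, 251. ]), 0.3)]
card_stand top []
```

The lips lie either side of the board, about 14 mm below its edge and centred within about 2 mm. The force reading is unchanged, so nothing is touching. I hand the job in.

```bash
python3 -c "
from workcell import ctrl
print(ctrl.close_job())"
```

```text
the job is handed in; nothing more can be done
None
```

The job is handed in, but the verdict was not reported: the card stands on its foot, and the clip is held squeezed open over its top edge, lips about 14 mm below the edge and no contact force; the first try at standing the card left it leaning on the tape roll, which moved about 12 mm (limit 30 mm).

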